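Zero and set a worn beam slit against its backlash

TASK

The dial of the hand-cranked beam slit on the optical table no longer tells its true zero, and its rack drive is worn. Working it only by the crank, gently close the slit until the two blades just touch (a few newtons, never more than 8: the edges are delicate), and from that zero set the slit to 8 mm open, making the last movement of the blade a closing one so that the play in the drive is taken up. Then let go of the crank, and leave the objective and the filter cube beside the slit where they stand.

Things in the scene. Friction and masses are not known exactly. Their poses are not given: they have to be found in the camera images.
- crank (a joint): the slit's handwheel, a black disc 84 mm across with a graduated ring: its angle in rad, growing clockwise seen from above, which closes the slit; at 0 the grip lies straight from the axis towards the blades. One rad drives the rack 12 mm. It is stiff (about 0.045 N m) and stays where it is left. It does not tell the slit width: the fixed blade was shifted, and the drive has play. It turns up to 4 rad either way
- crank_axis (a point): point on the handwheel's shaft axis at the height of the grip's middle, 95 mm above the table; its x axis is the slide direction, pointing from the crank to the blades (the closing direction), z up. The wheel's top face is 74 mm above the table, the hub's screw reaches 79 mm
- crank_handle (a point): middle of the crank's grip: an upright red cylinder 14 mm across, 36 mm long, reaching from 78 to 114 mm above the table, standing on the wheel 30 mm from its axis. It revolves freely on its pin, so it can be held with an unturned hand while it goes round. The axes turn with the wheel: x points from the wheel's axis to the grip
- moving_jaw: the driven jaw: aluminium carriage 40 x 74 x 26 mm on two rods with an upright steel blade, 112 mm high in all. It has drag of about 3 N and stays where it is left. Origin on the table's top under its middle; x is the closing direction
- fixed_jaw: the other jaw, 32 x 74 mm, clamped at the far end of the rods, with the mirrored blade. Origin on the table's top under its middle; same axes as the moving jaw
- moving_edge (a point): the moving blade's upright edge, at mid height, 82 mm above the table; x is the closing direction. The slit is as wide as the distance from this edge to the fixed edge
- fixed_edge (a point): the fixed blade's upright edge, at the same height; same axes. Once the blades touch, the force between them rises steeply, by some 10 to 30 N for each further mm that the rack is driven, and 1 N between them is felt as 0.4 N along the grip's path, on top of the drive's steady drag of some 2.5 N
- drive_pin (a point): the 6 mm steel pin on the rack's end, which stands in a slot of the carriage's black tongue and drives the carriage; at the pin's upper part, 46 mm above the table
- slot_middle (a point): middle of that slot; x is the closing direction. The pin has 3 mm of play in it: it pushes the carriage closing when it is 1.5 mm ahead (+x) of the middle, and pulls it open when it is 1.5 mm behind
- slit_base: the slit's black base plate, 252 x 84 x 12 mm, bolted down; origin on the table under the crank's axis, x the closing direction, from the crank to the blades. It stands to the right of two stacked grey instrument cabinets with a red-framed console on top, in all some 0.26 m high; an equipment shelf hangs 0.65 m above the table, from 0.57 m ahead of the robot onwards
- objective: bystander: white microscope objective with a green ring, 31 mm across, 58 mm tall, standing on the table; origin under its middle
- cube_red: bystander: black filter cube with a red window, 36 x 38 x 38 mm; origin under its middle

How it is judged:
On the way:
1. the blades were closed on one another: at least 1 N between them (contact force between moving_jaw and fixed_jaw above 1 N), for 0.1 s.
At the end, for the whole second after the job is handed in: the slit is 8 mm open, give or take 0.9 mm, at rest, with the play taken up on the closing side (the drive pin at least 0.9 mm ahead of the slot's middle), and the crank is let go (x of moving_edge in the frame of fixed_edge between -0.0089 and -0.0071 m and x of drive_pin in the frame of slot_middle above 0.0009 m and linear speed of moving_jaw below 0.003 m/s and velocity of joint crank between -0.05 and 0.05 rad/s); the robot touches nothing.
It fails at once if the blade edges were pressed together with more than 8 N (contact force between moving_jaw and fixed_jaw above 8 N).
It fails at once if the robot touched a jaw instead of the crank (contact force between any of the fingers, the arm and moving_jaw above 1 N or contact force between any of the fingers, the arm and fixed_jaw above 1 N).
It fails at once if the objective or the filter cube was shifted by more than 10 mm (distance of any of objective, cube_red from where it was at the start of the episode above 0.01 m).
It also fails if it takes over 61 s, if anything falls off the work surface, if the arm or the gripper's body presses on something with over 40 N, if the wrist force passes 120 N, or if a joint passes its speed limit or range.

ROBOT

A 6-joint arm with a two-finger parallel gripper is mounted at the origin on a cart in front of the work surface, level with it; the furniture and walls round the work are solid. World frame = base frame: x ahead of the robot, y to its left, z up, the work surface at z = 0. Lengths are in m, angles in rad, forces in N, time in s.
With the tool pointing down it reaches from about 0.4 to 0.925 m from the base axis. Payload 3.4 kg.
Tool frame: the origin (TCP) lies midway between the tips of the shut fingers; the grasp point (between the pads) lies 19 mm behind it (pinch_z is the distance from the TCP to the grasp point, in m); z points along the fingers, y is the line along which they close (so a half turn about z gives the same grasp; the last joint's range is limited). The gripper opens to 85 mm and grips with 20 to 120 N. Pads are 22 mm wide; open, the fingers measure 114 mm over their backs; the gripper's body (76 mm by 85 mm) begins 54 mm behind the grasp point. The pads swing forward as they close: fully open they stand 13 mm farther back than shut.
Start: joints at [-1.21, 0.307, 1.506, -0, 1.328, -0.073], TCP at [0.242, -0.522, 0.231] pointing down, gripper open.
Joint ranges: [-3.12, 3.12], [-1.05, 2.28], [0.14, 2.33], [-1.42, 4.57], [0.1, 2.73], [-2.68, 2.68]. Speed limits (rad/s): [2.57, 2.57, 3.14, 3.14, 3.14, 3.14].

INTERFACE

Orientations are given as a unit quaternion [w, x, y, z].
In Python, from bench import * gives the robot as it stands.
- The arm moves only by the tool arm_command, never from a script. Its argument "moves" is a list of rows, each an object with "linear": the shift along the world's x, y, z in m, a list of three; "roll": the turn about the world's z in degrees. In form: [{"linear": [x, y, z], "roll": roll}, ...]. A call has 1 to 20 rows; each row is the pose to reach, as a shift and turn from the pose commanded when the call began; what a row does not reach only later rows make up. A row lasts 1/8 s, in which the tool goes at most 62.5 mm and 10.7 degrees, less where a joint would pass 70% of its speed; a pose out of reach is approached as far as the arm can. A call with a gripper value outside its range is refused whole. "fingers" is the finger opening in m, from 0 to 0.0854, set as the call begins (left out, the last holds). The fingers move at their own pace and stop on an object; "squeeze" is the grip in N (left out, the last holds). Time passes only in rows, so rows that repeat a pose let the fingers close. It gives the time, the measured TCP pose, the force, the opening and the grip force at its end, in the units of the state.
- read_state(): the state, without advancing time (a new reading comes with each control period).
- read_camera(name): name is "side" or "top"; returns the picture (480x640x3 uint8, red, green, blue); there is no depth.
- calibration(name): a dict with "fx", "fy", "cx", "cy" (pixels), "k1" (the pictures are not rectified: a ray, as slopes to the right and down, at radius r is drawn at 1 + k1 r^2 times it, then the intrinsics apply), "origin" and "orientation" of the camera in the world. Camera axes: x right, y down, z forward; pixel columns grow to the right and rows downward; lengths in m; the calibration is good to about 2 mm. A picture is of the moment at which its call begins. calibration takes no time and is no camera call.
- sign_off(): hands the job in; it is judged then, once.
Trained networks look in the newest picture that a camera, given by its name, has taken for a name from the list of things; names that differ only in an ending like _2 or _b are one class to them, and where a whole thing is asked for, a point or a joint stands for the part that bears it (a point fixed in the world has none). Each returns a list of dicts, best first, with "confidence" (0 to 1); they miss things now and then, are a little off and sometimes report something else, mostly with a low value. They report only what shows in the picture. A call takes as long as a camera call.
- recognise(target, camera): "point" ([x, y, z] in m, in world coordinates, good to about 4 mm: the middle of the surface that is visible of it).
- place_of(target, camera): "point" ([x, y, z] in m, in world coordinates, good to about 4 mm: a listed point, or the origin of a listed thing).
The state is a dict: "clock": time; "joints": joint angles; "dq": joint speeds; "joint_efforts": joint torques, N m; "ee_pos": TCP position; "eef_rot": TCP orientation; "force": force on the tool from outside, world axes, zero at the start; "wrist_torque": the same for the moment, N m; "grip_width": finger opening in m; "grip_force": force on a finger pad.
Only numpy, scipy, OpenCV 4.12 (cv2) and the standard library are available. Lean on these libraries where they do the work, as an engineer would, in place of code of your own. Each camera call takes 0.05 s, during which the arm holds its last target. There are 200 camera calls.

## Working session

There is one attempt and no reset: what is moved stays moved. The work goes in short steps, Python scripts to look and compute and a tool call to move; the robot and the scene stay as the last step left them, time stands still between calls to the robot, and variables do not carry over. Pictures are saved under pics/ and viewed, at most 10 in all, crops included, and the job is handed in when it is done.

Besides the shell and the picture viewer there is one more tool, called after "Call:" as a command line: name --argument value ..., lists and objects as JSON in quotes. arm_command: Moves the arm, as the interface text tells. Its arguments: {"type":"object","properties":{"moves":{"type":"array","items":{"type":"object","properties":{"linear":{"type":"array","items":{"type":"number"}},"roll":{"type":"number"}}}},"fingers":{"type":"number"},"squeeze":{"type":"number"}},"required":["moves"]}

```bash
mkdir -p pics
cat > h.py <<'E'
from bench import *
import numpy as np, cv2
from scipy.spatial.transform import Rotation as R
def proj(name,p):
    c=calibration(name);q=c["orientation"]
    M=R.from_quat([q[1],q[2],q[3],q[0]]).as_matrix()
    v=M.T@(np.array(p)-c["origin"]);s=v[:2]/v[2];s=s*(1+c["k1"]*(s@s))
    return np.array([c["fx"]*s[0]+c["cx"],c["fy"]*s[1]+c["cy"]])
def unproj(name,uv,z):
    c=calibration(name);q=c["orientation"]
    M=R.from_quat([q[1],q[2],q[3],q[0]]).as_matrix()
    d=np.array([(uv[0]-c["cx"])/c["fx"],(uv[1]-c["cy"])/c["fy"]]);s=d.copy()
    for _ in range(20): s=d/(1+c["k1"]*(s@s))
    r=M@np.array([s[0],s[1],1]);o=np.array(c["origin"])
    return o+r*(z-o[2])/r[2]
def save(name,f):
    im=read_camera(name);cv2.imwrite(f,im[:,:,::-1]);return im
E
python3 - <<'E'
from h import *
for n in ("top","side"):
    save(n,f"pics/{n}0.png");print(n,calibration(n))
    for t in ("crank_axis","crank_handle","moving_edge","fixed_edge","drive_pin","slot_middle","slit_base","objective","cube_red","crank"):
        if t=="crank":continue
        for d in place_of(t,n)[:1]: print(t,np.round(d["point"],4),round(d["confidence"],2),{k:v for k,v in d.items() if k not in("point","confidence")}, proj(n,d["point"]).round(0))
print(read_state())
E
```

```text
top {'fx': 561.0961839012149, 'fy': 561.0961839012149, 'cx': 313.92892130079986, 'cy': 235.11528652941038, 'k1': -0.07119311019044819, 'origin': array([ 0.45073755, -0.25082798,  0.94217361]), 'orientation': array([-0.03407029,  0.71618225, -0.69676584,  0.0209657 ])}
crank_axis [ 0.414  -0.2988  0.098 ] 0.62 {} [355. 305.]
crank_handle [ 0.4431 -0.2847  0.09  ] 0.58 {} [346. 285.]
moving_edge [ 0.5409 -0.267   0.0812] 0.8 {} [336. 221.]
fixed_edge [ 0.5622 -0.2686  0.0831] 0.88 {} [337. 207.]
drive_pin [ 0.4723 -0.268   0.0453] 0.7 {} [335. 266.]
slot_middle [ 0.4776 -0.2715  0.0486] 0.66 {} [337. 262.]
slit_base [ 0.4167 -0.3003  0.0014] 0.78 {} [353. 300.]
objective [ 0.5183 -0.2075 -0.0007] 0.65 {} [299. 238.]
cube_red [ 0.4349 -0.2087  0.0006] 0.83 {} [298. 288.]
side {'fx': 617.5828930066156, 'fy': 617.5828930066156, 'cx': 312.852333779316, 'cy': 250.2080348959616, 'k1': -0.01480945263016021, 'origin': array([1.01251723, 0.20060075, 0.64498814]), 'orientation': array([-0.1704252 ,  0.37510663,  0.82424644, -0.3884174 ])}
crank_axis [ 0.4159 -0.3007  0.0981] 0.9 {} [328. 199.]
c
[... 483 characters left out ...]
': array([-1.21050640e+00,  3.06790914e-01,  1.50640810e+00, -2.18141998e-05,
        1.32844347e+00, -7.34578063e-02]), 'dq': array([-1.83720652e-05,  9.78736652e-04,  1.90978979e-04, -1.55219983e-03,
        9.06338938e-04, -1.51652281e-03]), 'joint_efforts': array([-1.94787310e-03, -4.57496274e+01, -2.52343422e+01, -2.12693139e-04,
        9.23445623e-04, -1.47616805e-05]), 'ee_pos': array([ 0.24164462, -0.52174137,  0.23130705]), 'eef_rot': array([-2.31429825e-05,  9.76574330e-01,  2.15180335e-01, -1.40401375e-05]), 'force': array([ 0.5425278 , -0.28819083,  0.34813985]), 'wrist_torque': array([-0.00857212,  0.00357534, -0.0441407 ]), 'grip_force': 0.0, 'grip_width': 0.08537299992662271}
```

Run:
```python
import cv2
a=cv2.imread("pics/top0.png")[150:390,200:500]
b=cv2.imread("pics/side0.png")[130:370,190:490]
cv2.imwrite("pics/c0.png",cv2.vconcat([cv2.resize(a,(750,600),interpolation=3)]))
cv2.imwrite("pics/c1.png",cv2.resize(b,(750,600),interpolation=3))
```

```text
(no output)
```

View pics/c0.png

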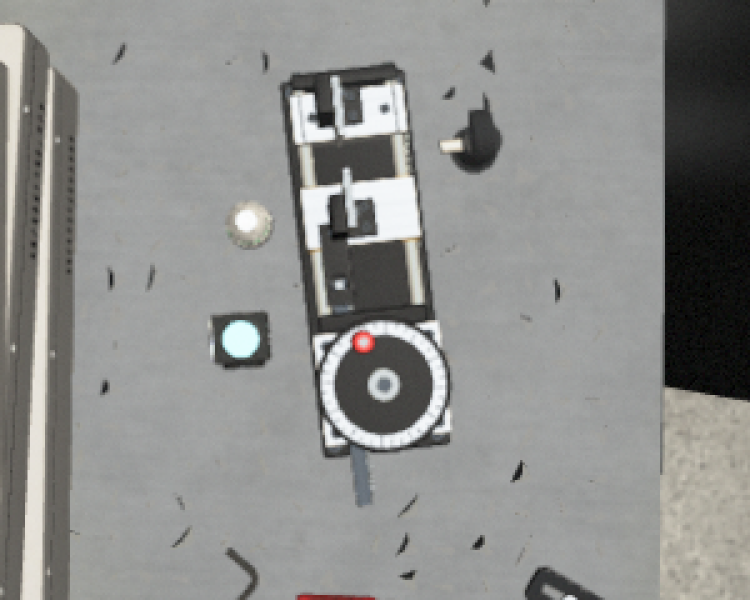

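View pics/c1.png

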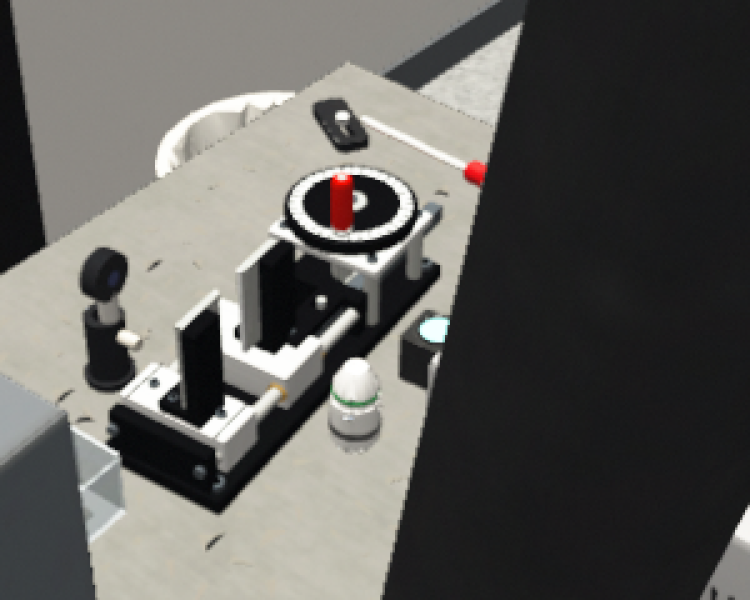

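The top crop shows the hub at full-image pixel (353.6, 303.6), the red grip top at (345.6, 286.8), and a slit of roughly 12–18 mm between the blades. The side crop confirms it, with the objective and cube on the cabinet side.

Run:
```python
from h import *
T=lambda x,y,z:unproj("top",(200+x/2.5,150+y/2.5),z)
im=cv2.imread("pics/top0.png");hsv=cv2.cvtColor(im,cv2.COLOR_BGR2HSV)
m=((hsv[...,0]<8)|(hsv[...,0]>172))&(hsv[...,1]>150)&(hsv[...,2]>120)
m[:270]=0;m[300:]=0;m[:,:330]=0;m[:,360:]=0
ys,xs=np.nonzero(m);g=(xs.mean(),ys.mean());print("red",g,len(xs))
a=T(384,384,.079);h=unproj("top",g,.112);print("axis",a,"grip",h,np.linalg.norm((h-a)[:2]))
w=T(384,384,.074);print(w)
bl=[T(283,85,.012),T(325,455,.012),T(405,70,.012),T(450,440,.012)]
for p,q in((1,0),(3,2)):
    d=bl[p]-bl[q];print("yaw",np.degrees(np.arctan2(-d[1],-d[0])))
print("center line base",(bl[0]+bl[2])/2,(bl[1]+bl[3])/2)
print("mv edge top",T(346,168,.112),"fx",T(338,138,.112))
```

```text
red (np.float64(344.8181818181818), np.float64(286.75757575757575)) 33
axis [ 0.41449069 -0.29747032  0.079     ] grip [ 0.44021305 -0.28217182  0.112     ] 0.029927985538817082
[ 0.41428072 -0.2977405   0.074     ]
yaw 8.032318337235976
yaw 8.116505657656814
center line base [ 0.61507104 -0.26965634  0.012     ] [ 0.37015201 -0.30440198  0.012     ]
mv edge top [ 0.54297949 -0.27015035  0.112     ] fx [ 0.56083116 -0.26494524  0.112     ]
```

View pics/top0.png

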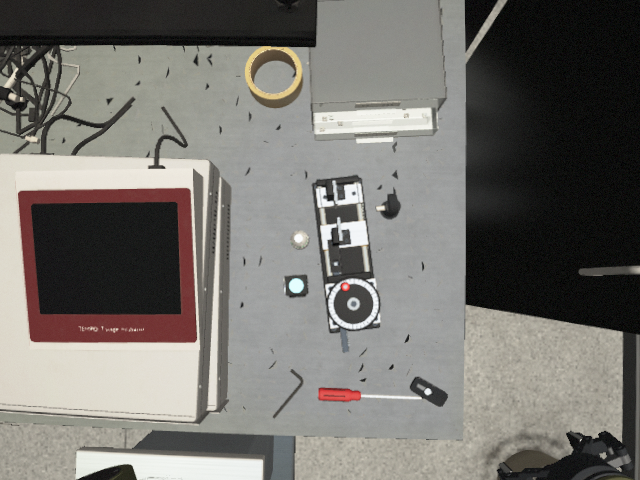

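The full top view shows the cabinets left of pixel column 230, so the grip at (345, 287) can be approached from the front right. I'll move above the grip.

Call:
arm_command --moves '[{"linear":[0.025,0.03,0],"roll":6},{"linear":[0.055,0.066,0],"roll":14},{"linear":[0.085,0.102,0],"roll":22},{"linear":[0.115,0.138,0],"roll":30},{"linear":[0.145,0.174,0],"roll":37},{"linear":[0.17,0.204,-0.01],"roll":43},{"linear":[0.19,0.229,-0.03],"roll":43},{"linear":[0.1984,0.2392,-0.06],"roll":43},{"linear":[0.1984,0.2392,-0.07],"roll":43},{"linear":[0.1984,0.2392,-0.07],"roll":43}]' --fingers 0.045 --squeeze 20

```text
clock: 2.25
ee_pos: [0.4395, -0.2827, 0.1609]
eef_rot: [-0.001, 0.83, 0.558, -0.0]
force: [0.5, -0.2, 0.9]
grip_width: 0.0449
grip_force: 0.0
```

Call:
arm_command --moves '[{"linear":[0,0,-0.03]},{"linear":[0,0,-0.06]},{"linear":[0,0,-0.073]},{"linear":[0,0,-0.078]},{"linear":[0,0,-0.078]}]'

```text
validation failed for argument at $.mo...
```

Run:
```python
from h import *
b=save("side","pics/s1.png")[130:370,190:490,::-1];t=save("top","pics/t1.png")[150:390,200:500,::-1]
cv2.imwrite("pics/c2.png",cv2.hconcat([cv2.resize(b,(400,320)),cv2.resize(t,(400,320))]))
s=read_state();print(s["clock"],s["ee_pos"],s["force"],s["joints"])
```

```text
2.35 [ 0.44023968 -0.2836861   0.16213039] [ 0.07312406  0.10450144 -0.07934015] [-6.52905475e-01  3.00298265e-01  1.71108171e+00 -2.79904734e-04
  1.12873956e+00 -2.65368233e-01]
```

View pics/c2.png

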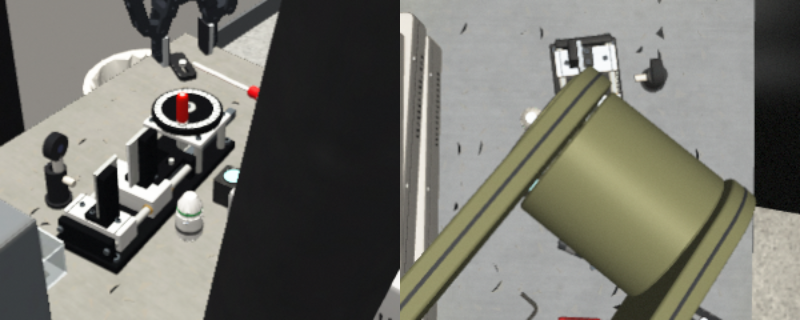

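The side view shows the open fingers straddling the column of the red grip, with the blades unobstructed. From above, the arm hides the wheel. Next, descend (roll has to be given in every row).

Call:
arm_command --moves '[{"linear":[0,0,-0.03],"roll":0},{"linear":[0,0,-0.06],"roll":0},{"linear":[0,0,-0.073],"roll":0},{"linear":[0,0,-0.078],"roll":0},{"linear":[0,0,-0.078],"roll":0}]'

```text
clock: 2.98
ee_pos: [0.4405, -0.2832, 0.0839]
eef_rot: [0.001, 0.83, 0.558, 0.0]
force: [0.1, -0.4, 0.3]
grip_width: 0.0448
grip_force: 0.0
```

Run:
```python
from h import *
b=save("side","pics/s2.png")[130:290,230:430,::-1]
cv2.imwrite("pics/c3.png",cv2.resize(b,(600,480),interpolation=2))
s=read_state();print(s["clock"],s["ee_pos"],s["force"])
```

```text
3.025 [ 0.4406877  -0.28318441  0.08417366] [ 0.39260741 -0.80356841  0.19604025]
```

View pics/c3.png

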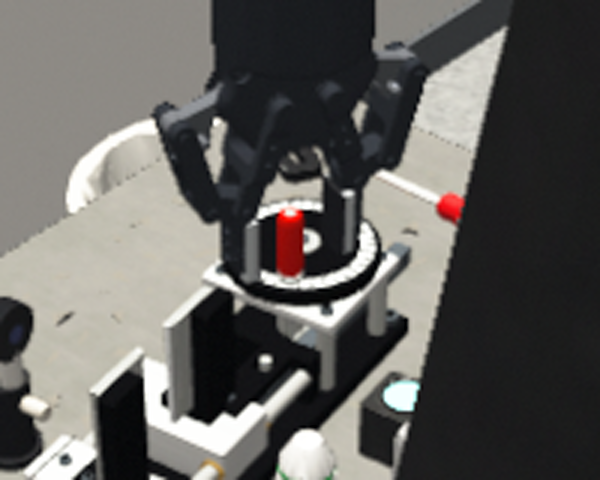

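The grip (290, 240) stands between the pads (250 and 348), slightly towards the outer one. Now close.

Call:
arm_command --moves '[{"linear":[0,0,0],"roll":0},{"linear":[0,0,0],"roll":0},{"linear":[0,0,0],"roll":0},{"linear":[0,0,0],"roll":0},{"linear":[0,0,0],"roll":0},{"linear":[0,0,0],"roll":0}]' --fingers 0.0 --squeeze 20

```text
clock: 3.78
ee_pos: [0.4409, -0.283, 0.0841]
eef_rot: [0.001, 0.83, 0.558, 0.0]
force: [0.9, -0.0, 5.5]
grip_width: 0.0132
grip_force: 21.3
```

Run:
```python
from h import *
s=read_state();print(s["clock"],s["ee_pos"],s["force"],s["wrist_torque"],s["grip_width"],s["grip_force"])
for t in("crank_axis","crank_handle","moving_edge","fixed_edge"):
    save("side","pics/x.png");
    print(t,[np.round(d["point"],4) for d in place_of(t,"side")[:1]])
b=save("side","pics/s3.png")[150:250,260:400,::-1]
cv2.imwrite("pics/c4.png",cv2.resize(b,(700,500),interpolation=2))
```

```text
3.775 [ 0.44091663 -0.28298822  0.0840577 ] [ 0.86876021 -0.0328409   5.48740264] [ 0.10364269 -0.13540531  0.01937255] 0.013231183414164084 21.290220387163572
crank_axis [array([ 0.4155, -0.2998,  0.0949])]
crank_handle [array([ 0.4399, -0.2894,  0.0938])]
moving_edge [array([ 0.5433, -0.2675,  0.0844])]
fixed_edge [array([ 0.5622, -0.2651,  0.0796])]
```

View pics/c4.png

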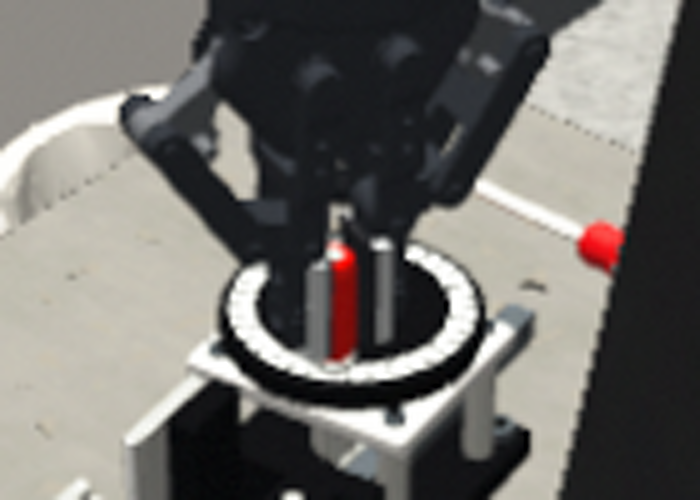

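```bash
cat > arc.py <<'E'
import sys,numpy as np
a,b,s=map(float,sys.argv[1:4]);r=float(sys.argv[4]) if len(sys.argv)>4 else .030
n=int(np.ceil(abs(b-a)/s-1e-9))
for f in np.linspace(a,b,n+1)[1:]:
    x=r*(np.cos(np.radians(f))-np.cos(np.radians(a)));y=r*(np.sin(np.radians(f))-np.sin(np.radians(a)))
    print('{"linear":[%.4f,%.4f,0],"roll":0},'%(x,y),end='')
print()
E
python3 arc.py 30 -6 4
```

```text
{"linear":[0.0010,-0.0018,0],"roll":0},{"linear":[0.0018,-0.0038,0],"roll":0},{"linear":[0.0026,-0.0057,0],"roll":0},{"linear":[0.0031,-0.0077,0],"roll":0},{"linear":[0.0036,-0.0098,0],"roll":0},{"linear":[0.0039,-0.0119,0],"roll":0},{"linear":[0.0040,-0.0140,0],"roll":0},{"linear":[0.0040,-0.0160,0],"roll":0},{"linear":[0.0039,-0.0181,0],"roll":0},
```

Call:
arm_command --moves '[{"linear":[0.001,-0.0018,0],"roll":0},{"linear":[0.0018,-0.0038,0],"roll":0},{"linear":[0.0026,-0.0057,0],"roll":0},{"linear":[0.0031,-0.0077,0],"roll":0},{"linear":[0.0036,-0.0098,0],"roll":0},{"linear":[0.0039,-0.0119,0],"roll":0},{"linear":[0.004,-0.014,0],"roll":0},{"linear":[0.004,-0.016,0],"roll":0},{"linear":[0.0039,-0.0181,0],"roll":0},{"linear":[0.0039,-0.0181,0],"roll":0}]'

```text
clock: 5.48
ee_pos: [0.4445, -0.3006, 0.084]
eef_rot: [0.0, 0.83, 0.558, 0.0]
force: [1.2, 2.2, 7.1]
grip_width: 0.0131
grip_force: 21.4
```

```bash
cat > st.py <<'E'
from h import *
import sys
P=[];F=[]
for _ in range(6):
    read_camera("side");s=read_state();P.append(s["ee_pos"]);F.append(s["force"])
P=np.array(P);F=np.array(F);A=np.array([.4145,-.298])
print(s["clock"],"pos",P.mean(0).round(5),"sd",P.std(0).round(5),"F",F.mean(0).round(2),"sd",F.std(0).round(2))
v=(P.mean(0)[:2]-A);f=np.degrees(np.arctan2(v[1],v[0]));u=v/np.linalg.norm(v);t=np.array([u[1],-u[0]])
print("phi",f,"r",np.linalg.norm(v),"Frad",F.mean(0)[:2]@u,"Ftan(resist>0)",-F.mean(0)[:2]@t, s["grip_width"],s["grip_force"])
m=[place_of(n,"side") for n in("moving_edge","fixed_edge")]
m=[np.array(k[0]["point"]) if k else None for k in m]
print("gap est",None if any(k is None for k in m) else ((m[1]-m[0])@[np.cos(np.radians(8.1)),np.sin(np.radians(8.1)),0]).round(4))
E
python3 st.py
```

```text
5.775 pos [ 0.44454 -0.30057  0.08404] sd [2.e-05 1.e-05 1.e-05] F [0.8  1.44 6.57] sd [0.32 0.28 0.36]
phi -4.895106525001198 r 0.030152902368801818 Frad 0.6775761033428409 Ftan(resist>0) 1.5054696834730228 0.0129581086502815 21.391164410160854
gap est 0.015
```

```bash
python3 arc.py -6 -30 4
```

```text
{"linear":[-0.0003,-0.0021,0],"roll":0},{"linear":[-0.0007,-0.0041,0],"roll":0},{"linear":[-0.0013,-0.0061,0],"roll":0},{"linear":[-0.0020,-0.0081,0],"roll":0},{"linear":[-0.0029,-0.0100,0],"roll":0},{"linear":[-0.0039,-0.0119,0],"roll":0},
```

Call:
arm_command --moves '[{"linear":[-0.0003,-0.0021,0],"roll":0},{"linear":[-0.0007,-0.0041,0],"roll":0},{"linear":[-0.0013,-0.0061,0],"roll":0},{"linear":[-0.002,-0.0081,0],"roll":0},{"linear":[-0.0029,-0.01,0],"roll":0},{"linear":[-0.0039,-0.0119,0],"roll":0},{"linear":[-0.0039,-0.0119,0],"roll":0}]'

```text
clock: 6.75
ee_pos: [0.4407, -0.3126, 0.084]
eef_rot: [0.001, 0.83, 0.558, 0.0]
force: [0.8, 1.0, 6.3]
grip_width: 0.0131
grip_force: 21.4
```

```bash
python3 st.py
python3 - <<'E'
from h import *
b=save("side","pics/s4.png")[220:310,240:330,::-1]
a=cv2.imread("pics/s3.png")[220:310,240:330]
cv2.imwrite("pics/c5.png",cv2.resize(cv2.hconcat([a,b]),(800,400),interpolation=0))
E
```

```text
7.05 pos [ 0.44067 -0.31261  0.08404] sd [2.e-05 1.e-05 1.e-05] F [0.92 1.3  6.69] sd [0.31 0.38 0.29]
phi -29.17864830290194 r 0.029972777538398616 Frad 0.1636242592592824 Ftan(resist>0) 1.5840601710477222 0.013134966082288436 21.377521158428863
gap est 0.0098
```

View pics/c5.png

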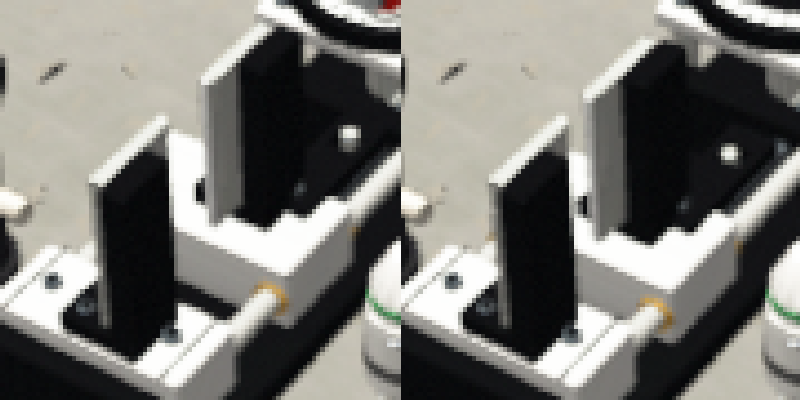

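The moving blade's front top edge went from view (203, 75) to (183, 90), while the fixed blade's rear edge stayed at (165, 118), so the slit is still open. I'll quantify this by template tracking.

```bash
cat > trk.py <<'E'
from h import *
from scipy.optimize import minimize_scalar
u=np.array([np.cos(np.radians(8.1)),np.sin(np.radians(8.1)),0])
E0=np.array([.5440,-.2685,.100])
S=8
ref=cv2.imread("pics/s3.png",0).astype(np.float32)
# patch of moving blade front top corner, in s3
x0,y0,w,hh=284,225,26,44
def track(im):
    g=im if im.ndim==2 else cv2.cvtColor(im,cv2.COLOR_RGB2GRAY)
    g=g.astype(np.float32);p0=proj("side",E0)
    best=[]
    tpl=ref[y0:y0+hh,x0:x0+w]
    def cost(d):
        dv=proj("side",E0+u*d/1000)-p0
        c=(x0+(w-1)/2+dv[0],y0+(hh-1)/2+dv[1])
        q=cv2.getRectSubPix(g,(w,hh),(float(c[0]),float(c[1])))
        return -np.corrcoef(q.ravel(),tpl.ravel())[0,1]
    ds=np.arange(-5,25,.1);cs=[cost(d) for d in ds];i=int(np.argmin(cs))
    r=minimize_scalar(cost,bounds=(ds[i]-.3,ds[i]+.3),method="bounded")
    return r.x,-r.fun
if __name__=="__main__":
    print("px/10mm",proj("side",E0+u*.01)-proj("side",E0))
    for f in("s2","s3","s4"): print(f,track(cv2.imread(f"pics/{f}.png",0)))
    im=read_camera("side");print("now",track(im))
E
python3 trk.py
```

```text
px/10mm [-4.17746731  3.89267116]
s2 (np.float64(0.04572382319686987), np.float64(0.9993059771683632))
s3 (np.float64(-8.185983659666713e-07), np.float64(1.0))
s4 (np.float64(8.283302879777404), np.float64(0.9762940308665414))
now (np.float64(8.281930603012034), np.float64(0.9761527347957485))
```

```bash
python3 arc.py -30 -56 3.25
```

```text
{"linear":[-0.0009,-0.0014,0],"roll":0},{"linear":[-0.0019,-0.0028,0],"roll":0},{"linear":[-0.0029,-0.0042,0],"roll":0},{"linear":[-0.0040,-0.0055,0],"roll":0},{"linear":[-0.0052,-0.0067,0],"roll":0},{"linear":[-0.0065,-0.0078,0],"roll":0},{"linear":[-0.0078,-0.0089,0],"roll":0},{"linear":[-0.0092,-0.0099,0],"roll":0},
```

Call:
arm_command --moves '[{"linear":[-0.0009,-0.0014,0],"roll":0},{"linear":[-0.0019,-0.0028,0],"roll":0},{"linear":[-0.0029,-0.0042,0],"roll":0},{"linear":[-0.004,-0.0055,0],"roll":0},{"linear":[-0.0052,-0.0067,0],"roll":0},{"linear":[-0.0065,-0.0078,0],"roll":0},{"linear":[-0.0078,-0.0089,0],"roll":0},{"linear":[-0.0092,-0.0099,0],"roll":0},{"linear":[-0.0092,-0.0099,0],"roll":0}]'

```text
clock: 8.38
ee_pos: [0.4315, -0.3225, 0.084]
eef_rot: [0.001, 0.83, 0.558, 0.001]
force: [1.1, 1.1, 6.7]
grip_width: 0.0133
grip_force: 21.4
```

```bash
python3 st.py; python3 trk.py|tail -1;python3 - <<'E'
from h import *
a=save("side","pics/s5.png")[220:280,240:330,::-1]
cv2.imwrite("pics/c6.png",cv2.resize(a,(720,480),interpolation=0))
E
```

```text
8.675 pos [ 0.43151 -0.32245  0.08403] sd [1.e-05 2.e-05 2.e-05] F [1.08 1.61 6.56] sd [0.49 0.25 0.23]
phi -55.17073738105434 r 0.029779898579144728 Frad -0.7054582027782031 Ftan(resist>0) 1.8085308113064684 0.012802593103182356 21.3986162643414
gap est 0.007
now (np.float64(13.31357820846765), np.float64(0.9673581549557474))
```

View pics/c6.png

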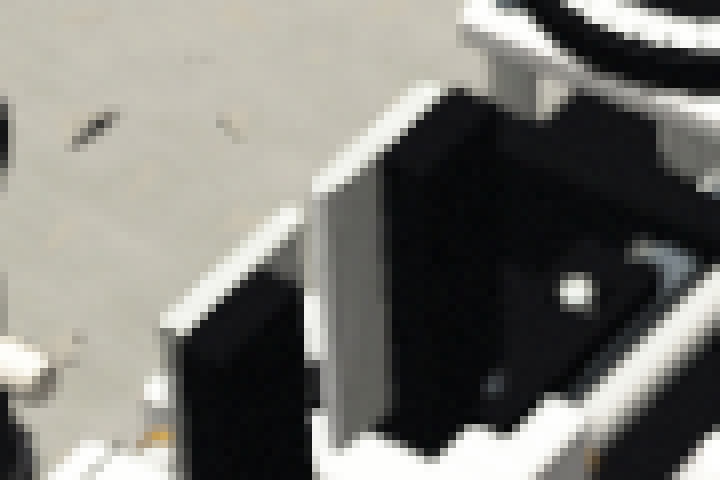

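The slit is nearly closed: the fixed blade's rear edge is at view column 300, the moving front edge at 312, so about 4–5 mm remain. I'll advance 2 mm of rack.

```bash
python3 arc.py -56 -66 2
cat > st.py <<'E'
from h import *
from trk import track
import sys
n=int(sys.argv[1]) if len(sys.argv)>1 else 4
P=[];F=[]
for _ in range(n):
    im=read_camera("side");s=read_state();P.append(s["ee_pos"]);F.append(s["force"])
P=np.array(P);F=np.array(F);A=np.array([.4145,-.298])
v=(P.mean(0)[:2]-A);f=np.degrees(np.arctan2(v[1],v[0]));u=v/np.linalg.norm(v);t=np.array([u[1],-u[0]])
print(s["clock"],"phi %.2f r %.5f"%(f,np.linalg.norm(v)),"Frad %.2f Ftan %.2f"%(F.mean(0)[:2]@u,-F.mean(0)[:2]@t),np.round(-F[:,:2]@t,1),"Fz %.1f"%F.mean(0)[2],"trk %.2f %.3f"%track(im))
E
```

```text
{"linear":[-0.0009,-0.0006,0],"roll":0},{"linear":[-0.0018,-0.0011,0],"roll":0},{"linear":[-0.0027,-0.0016,0],"roll":0},{"linear":[-0.0036,-0.0021,0],"roll":0},{"linear":[-0.0046,-0.0025,0],"roll":0},
```

Call:
arm_command --moves '[{"linear":[-0.0009,-0.0006,0],"roll":0},{"linear":[-0.0018,-0.0011,0],"roll":0},{"linear":[-0.0027,-0.0016,0],"roll":0},{"linear":[-0.0036,-0.0021,0],"roll":0},{"linear":[-0.0046,-0.0025,0],"roll":0}]'

```text
clock: 9.5
ee_pos: [0.4273, -0.3248, 0.0841]
eef_rot: [0.001, 0.83, 0.558, 0.001]
force: [1.8, 1.5, 5.1]
grip_width: 0.013
grip_force: 21.3
```

```bash
python3 st.py
python3 - <<'E'
from h import *
a=save("side","pics/s6.png")[240:280,250:300,::-1]
g=cv2.cvtColor(a,cv2.COLOR_BGR2GRAY)
g5=cv2.imread("pics/s5.png",0)[240:280,250:300]
for r in (8,12,16,20,24,28): print(r,g5[r,16:42].tolist());print("  ",g[r,16:42].tolist())
cv2.imwrite("pics/c7.png",cv2.resize(a,(750,600),interpolation=0))
E
```

```text
9.7 phi -64.96 r 0.02974 Frad -1.13 Ftan 2.02 [1.9 2.7 2.7 0.9] Fz 6.9 trk 14.44 0.939
8 [186, 189, 190, 191, 191, 197, 218, 237, 242, 239, 199, 149, 152, 170, 145, 104, 95, 95, 93, 93, 91, 66, 28, 10, 9, 9]
   [187, 188, 190, 192, 192, 197, 218, 237, 242, 239, 201, 139, 159, 149, 107, 93, 94, 94, 93, 92, 66, 28, 10, 10, 12, 11]
12 [188, 201, 225, 240, 244, 237, 196, 124, 93, 97, 96, 121, 163, 172, 150, 114, 95, 95, 94, 93, 91, 69, 31, 9, 10, 10]
   [187, 201, 225, 240, 244, 237, 195, 123, 93, 97, 96, 122, 151, 156, 120, 94, 98, 95, 93, 92, 78, 38, 11, 12, 10, 12]
16 [242, 236, 154, 33, 19, 18, 18, 19, 18, 19, 16, 38, 188, 191, 157, 124, 96, 98, 95, 93, 92, 77, 38, 9, 10, 10]
   [242, 235, 153, 33, 20, 18, 19, 19, 20, 20, 17, 39, 134, 159, 127, 96, 100, 98, 94, 93, 92, 51, 11, 10, 10, 11]
20 [19, 19, 21, 19, 19, 19, 16, 9, 7, 9, 6, 22, 237, 236, 185, 130, 96, 101, 98, 93, 92, 92, 51, 7, 10, 8]
   [19, 20, 19, 19, 20, 19, 15, 11, 5, 10, 7, 22, 181, 189, 135, 98, 102, 98, 92, 94, 92, 57, 18, 10, 11, 10]
24 [17, 19, 14, 10, 8, 7, 8, 8, 9, 8, 6, 7, 155, 201, 186, 140, 101, 99, 95, 93, 93, 91, 57, 16, 10, 9]
   [19, 18, 14, 12, 7, 9, 7, 7, 9, 6, 8, 5, 126, 170, 148, 105, 99, 96, 93, 93, 92, 60, 20, 10, 11, 10]
28 [8, 8, 8, 8, 8, 7, 6, 9, 7, 8, 7, 8, 28, 35, 142, 151, 110, 94, 94, 93, 94, 92, 66, 28, 9, 9]
   [9, 12, 10, 9, 8, 9, 7, 9, 10, 8, 6, 10, 30, 130, 147, 113, 95, 96, 96, 94, 94, 67, 27, 8, 10, 11]
```

View pics/c7.png

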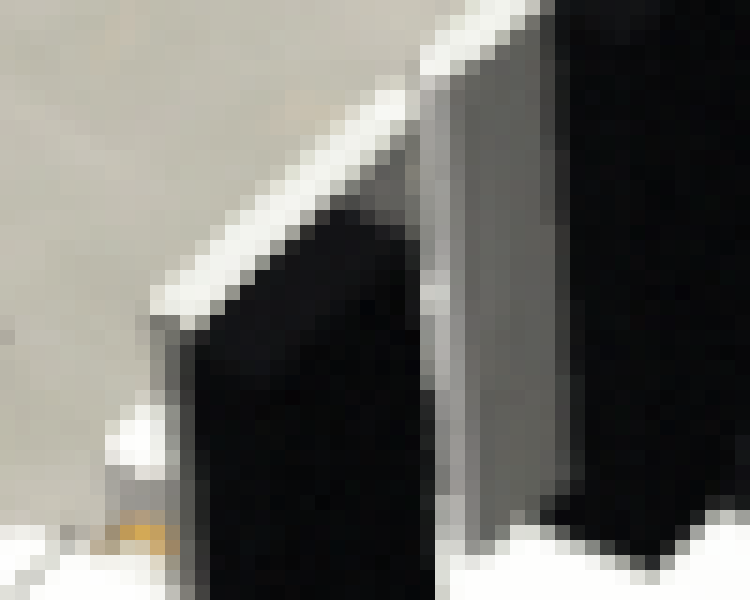

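The moving edge is about 1 px from the fixed one, a gap of roughly 2.2 mm. Advance 1.2 mm, then go to fine steps.

Call:
arm_command --moves '[{"linear":[-0.0007,-0.0003,0],"roll":0},{"linear":[-0.0013,-0.0006,0],"roll":0},{"linear":[-0.002,-0.0008,0],"roll":0},{"linear":[-0.0026,-0.001,0],"roll":0}]'

```text
clock: 10.25
ee_pos: [0.4247, -0.3259, 0.084]
eef_rot: [0.001, 0.83, 0.558, 0.001]
force: [1.5, 1.6, 6.0]
grip_width: 0.013
grip_force: 21.3
```

```bash
python3 st.py 6;python3 arc.py -71.5 -76.3 0.8
```

```text
10.55 phi -70.12 r 0.02971 Frad -0.85 Ftan 2.31 [3.2 1.8 2.9 1.9 1.7 2.3] Fz 6.3 trk 14.72 0.920
{"linear":[-0.0004,-0.0001,0],"roll":0},{"linear":[-0.0008,-0.0003,0],"roll":0},{"linear":[-0.0012,-0.0004,0],"roll":0},{"linear":[-0.0016,-0.0005,0],"roll":0},{"linear":[-0.0020,-0.0006,0],"roll":0},{"linear":[-0.0024,-0.0007,0],"roll":0},
```

Call:
arm_command --moves '[{"linear":[-0.0004,-0.0001,0],"roll":0},{"linear":[-0.0004,-0.0001,0],"roll":0}]'

```text
clock: 10.8
ee_pos: [0.4243, -0.326, 0.0841]
eef_rot: [0.001, 0.83, 0.558, 0.001]
force: [2.3, 1.9, 6.0]
grip_width: 0.0132
grip_force: 21.3
```

```bash
python3 st.py 5
```

```text
11.05 phi -70.80 r 0.02969 Frad -0.69 Ftan 2.70 [2.8 3.  2.4 1.6 3.7] Fz 5.9 trk 14.73 0.919
```

Call:
arm_command --moves '[{"linear":[-0.0004,-0.0001,0],"roll":0},{"linear":[-0.0004,-0.0001,0],"roll":0}]'

```text
clock: 11.3
ee_pos: [0.4239, -0.3262, 0.084]
eef_rot: [0.001, 0.83, 0.558, 0.001]
force: [3.0, 2.3, 5.9]
grip_width: 0.0132
grip_force: 21.3
```

```bash
python3 st.py 5
```

```text
11.55 phi -71.56 r 0.02969 Frad -1.06 Ftan 2.41 [3.  2.  2.8 2.2 2.1] Fz 5.6 trk 14.77 0.917
```

Run:
```python
from h import *
g=cv2.cvtColor(save("side","pics/s7.png"),cv2.COLOR_RGB2GRAY)[240:280,250:300]
for r in (8,12,16,20,24,28): print(r,g[r,25:42].tolist())
# carriage-only tracking with an unoccluded patch (drive pin/carriage right part): s5,s6,s7
ims={k:cv2.imread(f"pics/{k}.png",0).astype(np.float32) for k in("s4","s5","s6","s7")}
for a,b in(("s4","s5"),("s5","s6"),("s6","s7")):
    for (x,y,w,h) in((280,255,40,35),(290,225,25,40)):
        t=ims[a][y:y+h,x:x+w]
        (d,res)=cv2.phaseCorrelate(t,ims[b][y:y+h,x:x+w],cv2.createHanningWindow((w,h),5));print(a,b,np.round(d,2),round(res,2))
```

```text
8 [239, 200, 145, 147, 124, 96, 99, 98, 94, 92, 91, 51, 10, 11, 11, 11, 8]
12 [98, 96, 117, 155, 131, 96, 102, 98, 92, 94, 93, 56, 18, 10, 9, 9, 10]
16 [19, 16, 39, 144, 143, 103, 98, 97, 93, 93, 92, 65, 26, 8, 9, 10, 9]
20 [10, 9, 23, 137, 148, 111, 94, 95, 94, 93, 93, 65, 29, 9, 10, 9, 11]
24 [8, 9, 8, 107, 145, 120, 96, 98, 96, 94, 92, 79, 40, 7, 7, 10, 9]
28 [6, 9, 8, 82, 148, 130, 97, 101, 98, 94, 94, 93, 51, 11, 11, 10, 8]
s4 s5 [-1.54  1.91] 0.97
s4 s5 [-0.5  1.1] 0.74
s5 s6 [-0.87  0.91] 0.98
s5 s6 [ 0.25 -0.01] 0.83
s6 s7 [-0.52  0.21] 1.08
s6 s7 [0.31 0.08] 0.74
```

The profiles agree with about 0.9 mm remaining. Continue in fine steps.

Call:
arm_command --moves '[{"linear":[-0.0004,-0.0001,0],"roll":0},{"linear":[-0.0008,-0.0003,0],"roll":0},{"linear":[-0.0008,-0.0003,0],"roll":0}]'

```text
clock: 11.98
ee_pos: [0.423, -0.3264, 0.084]
eef_rot: [0.001, 0.83, 0.558, 0.001]
force: [1.7, 1.8, 5.7]
grip_width: 0.0132
grip_force: 21.3
```

```bash
python3 st.py 5
```

```text
12.225 phi -73.25 r 0.02968 Frad -0.80 Ftan 2.66 [2.8 2.6 2.4 3.1 2.4] Fz 6.3 trk 14.75 0.912
```

Call:
arm_command --moves '[{"linear":[-0.0004,-0.0001,0],"roll":0},{"linear":[-0.0004,-0.0001,0],"roll":0}]'

```text
clock: 12.48
ee_pos: [0.4227, -0.3265, 0.084]
eef_rot: [0.001, 0.83, 0.558, 0.001]
force: [2.5, 2.0, 5.9]
grip_width: 0.0132
grip_force: 21.3
```

```bash
python3 st.py 5
```

```text
12.725 phi -74.00 r 0.02969 Frad -0.81 Ftan 2.37 [2.8 1.5 2.1 3.  2.5] Fz 6.2 trk 14.77 0.910
```

Call:
arm_command --moves '[{"linear":[-0.0004,-0.0001,0],"roll":0},{"linear":[-0.0004,-0.0001,0],"roll":0}]'

```text
clock: 12.98
ee_pos: [0.4223, -0.3267, 0.0841]
eef_rot: [0.001, 0.83, 0.558, 0.001]
force: [1.5, 1.8, 6.1]
grip_width: 0.0128
grip_force: 21.3
```

```bash
python3 st.py 5
```

```text
13.225 phi -74.77 r 0.02969 Frad -0.89 Ftan 2.49 [3.  2.2 2.2 2.6 2.5] Fz 5.8 trk 14.81 0.907
```

Call:
arm_command --moves '[{"linear":[-0.0004,-0.0001,0],"roll":0},{"linear":[-0.0004,-0.0001,0],"roll":0}]'

```text
clock: 13.48
ee_pos: [0.4219, -0.3267, 0.084]
eef_rot: [0.001, 0.83, 0.558, 0.001]
force: [2.9, 1.6, 5.9]
grip_width: 0.0131
grip_force: 21.3
```

```bash
python3 st.py 5
```

```text
13.725 phi -75.56 r 0.02967 Frad -1.12 Ftan 2.78 [2.4 2.6 2.3 3.8 2.7] Fz 6.0 trk 14.75 0.903
```

Call:
arm_command --moves '[{"linear":[-0.0004,-0.0001,0],"roll":0},{"linear":[-0.0004,-0.0001,0],"roll":0}]'

```text
clock: 13.98
ee_pos: [0.4215, -0.3268, 0.084]
eef_rot: [0.001, 0.83, 0.558, 0.001]
force: [1.4, 1.6, 6.6]
grip_width: 0.0131
grip_force: 21.3
```

```bash
python3 st.py 5
```

```text
14.225 phi -76.34 r 0.02967 Frad -0.75 Ftan 2.50 [2.5 2.7 2.4 2.4 2.5] Fz 6.1 trk 14.75 0.899
```

Call:
arm_command --moves '[{"linear":[-0.0004,-0.0001,0],"roll":0},{"linear":[-0.0004,-0.0001,0],"roll":0}]'

```text
clock: 14.48
ee_pos: [0.4211, -0.3269, 0.084]
eef_rot: [0.001, 0.83, 0.558, 0.001]
force: [2.6, 1.2, 6.4]
grip_width: 0.0132
grip_force: 21.3
```

```bash
python3 st.py 4
python3 - <<'E'
from h import *
g=cv2.cvtColor(save("side","pics/s8.png"),cv2.COLOR_RGB2GRAY)[240:280,250:300]
for r in (8,12,16,20,24,28): print(r,g[r,25:42].tolist())
E
```

```text
14.675 phi -77.14 r 0.02967 Frad -1.57 Ftan 2.47 [2.4 2.9 1.8 2.7] Fz 6.1 trk 14.73 0.897
8 [239, 201, 146, 127, 105, 97, 95, 93, 93, 90, 67, 28, 11, 10, 11, 10, 8]
12 [97, 96, 117, 134, 112, 93, 96, 95, 92, 92, 77, 39, 11, 11, 10, 11, 8]
16 [20, 16, 39, 125, 124, 96, 98, 97, 93, 93, 81, 44, 8, 10, 9, 11, 9]
20 [8, 8, 22, 130, 128, 97, 101, 99, 93, 92, 91, 50, 9, 10, 10, 11, 10]
24 [7, 8, 7, 106, 122, 101, 98, 94, 91, 94, 92, 57, 18, 10, 11, 10, 8]
28 [9, 8, 8, 82, 126, 109, 93, 94, 95, 94, 94, 66, 29, 11, 11, 8, 10]
```

Call:
arm_command --moves '[{"linear":[-0.0004,-0.0001,0],"roll":0},{"linear":[-0.0004,-0.0001,0],"roll":0}]'

```text
clock: 14.98
ee_pos: [0.4207, -0.327, 0.084]
eef_rot: [0.001, 0.83, 0.558, 0.001]
force: [1.2, 1.8, 6.1]
grip_width: 0.0131
grip_force: 21.3
```

```bash
python3 st.py 3
```

```text
15.125 phi -77.90 r 0.02969 Frad -1.62 Ftan 2.47 [2.9 1.6 3. ] Fz 5.7 trk 14.75 0.895
```

Call:
arm_command --moves '[{"linear":[0,0,0],"roll":0}]'

```text
clock: 15.25
ee_pos: [0.4207, -0.327, 0.084]
eef_rot: [0.001, 0.83, 0.558, 0.001]
force: [2.1, 1.5, 5.8]
grip_width: 0.0134
grip_force: 21.3
```

Call:
arm_command --moves '[{"linear":[0,0,0],"roll":0}]'

```text
clock: 15.38
ee_pos: [0.4207, -0.327, 0.084]
eef_rot: [0.001, 0.83, 0.558, 0.001]
force: [2.4, 2.8, 7.0]
grip_width: 0.0135
grip_force: 21.3
```

Call:
arm_command --moves '[{"linear":[-0.0004,-0.0001,0],"roll":0},{"linear":[-0.0004,-0.0001,0],"roll":0}]'

```text
clock: 15.62
ee_pos: [0.4203, -0.3271, 0.084]
eef_rot: [0.001, 0.83, 0.558, 0.001]
force: [2.3, 2.0, 6.4]
grip_width: 0.0131
grip_force: 21.3
```

```bash
python3 st.py 4
```

```text
15.825 phi -78.72 r 0.02967 Frad -1.55 Ftan 2.58 [3.  2.3 2.4 2.7] Fz 5.9 trk 14.78 0.892
```

Call:
arm_command --moves '[{"linear":[-0.0004,-0.0001,0],"roll":0},{"linear":[-0.0004,-0.0001,0],"roll":0}]'

```text
clock: 16.08
ee_pos: [0.4199, -0.3272, 0.0841]
eef_rot: [0.001, 0.83, 0.558, 0.001]
force: [2.0, 1.4, 5.9]
grip_width: 0.0129
grip_force: 21.3
```

```bash
python3 st.py 4
```

```text
16.275 phi -79.53 r 0.02967 Frad -1.97 Ftan 2.13 [1.5 1.6 2.7 2.8] Fz 6.4 trk 14.69 0.886
```

Call:
arm_command --moves '[{"linear":[-0.0004,0,0],"roll":0},{"linear":[-0.0004,0,0],"roll":0}]'

```text
clock: 16.52
ee_pos: [0.4196, -0.3272, 0.084]
eef_rot: [0.001, 0.83, 0.558, 0.001]
force: [2.7, 2.0, 5.8]
grip_width: 0.0133
grip_force: 21.3
```

```bash
python3 st.py 4
```

```text
16.725 phi -80.21 r 0.02966 Frad -1.67 Ftan 2.61 [2.  2.8 2.8 2.8] Fz 6.0 trk 14.70 0.884
```

Call:
arm_command --moves '[{"linear":[-0.0004,0,0],"roll":0},{"linear":[-0.0004,0,0],"roll":0}]'

```text
clock: 16.98
ee_pos: [0.4192, -0.3273, 0.0841]
eef_rot: [0.001, 0.83, 0.558, 0.001]
force: [3.2, 2.0, 6.1]
grip_width: 0.0131
grip_force: 21.3
```

```bash
python3 st.py 4
python3 - <<'E'
from h import *
g=cv2.cvtColor(save("side","pics/s9.png"),cv2.COLOR_RGB2GRAY)[240:280,250:300]
for r in (8,12,16,20,24,28): print(r,g[r,25:42].tolist())
E
```

```text
17.175 phi -80.95 r 0.02965 Frad -1.14 Ftan 2.69 [3.1 1.9 2.6 3.2] Fz 6.0 trk 14.71 0.882
8 [239, 200, 137, 111, 97, 100, 98, 94, 92, 92, 53, 13, 11, 10, 11, 9, 10]
12 [96, 94, 117, 122, 101, 98, 95, 94, 93, 89, 60, 21, 10, 10, 10, 11, 8]
16 [17, 18, 40, 108, 107, 92, 94, 94, 95, 92, 65, 28, 10, 10, 11, 11, 10]
20 [9, 10, 22, 118, 116, 95, 95, 95, 93, 92, 77, 38, 12, 11, 13, 11, 10]
24 [8, 7, 7, 95, 109, 98, 98, 96, 94, 93, 91, 52, 11, 11, 10, 10, 9]
28 [7, 8, 9, 77, 111, 101, 101, 99, 93, 94, 92, 53, 12, 9, 10, 11, 9]
```

Call:
arm_command --moves '[{"linear":[-0.0004,0,0],"roll":0},{"linear":[-0.0006,-0.0001,0],"roll":0},{"linear":[-0.0006,-0.0001,0],"roll":0}]'

```text
clock: 17.6
ee_pos: [0.4186, -0.3274, 0.084]
eef_rot: [0.001, 0.83, 0.558, 0.001]
force: [2.3, 1.3, 6.5]
grip_width: 0.0131
grip_force: 21.3
```

```bash
python3 st.py 3
```

```text
17.75 phi -82.08 r 0.02965 Frad -1.51 Ftan 2.63 [2.  3.3 2.6] Fz 5.6 trk 14.71 0.877
```

Call:
arm_command --moves '[{"linear":[-0.0004,0,0],"roll":0},{"linear":[-0.0004,0,0],"roll":0}]'

```text
clock: 18.0
ee_pos: [0.4182, -0.3274, 0.084]
eef_rot: [0.001, 0.83, 0.558, 0.001]
force: [1.8, 1.2, 6.0]
grip_width: 0.0132
grip_force: 21.3
```

```bash
python3 st.py 3
```

```text
18.15 phi -82.83 r 0.02964 Frad -1.58 Ftan 2.62 [2.7 2.6 2.6] Fz 6.1 trk 14.69 0.873
```

Call:
arm_command --moves '[{"linear":[-0.0004,0,0],"roll":0},{"linear":[-0.0004,0,0],"roll":0}]'

```text
clock: 18.4
ee_pos: [0.4178, -0.3275, 0.084]
eef_rot: [0.001, 0.83, 0.558, 0.001]
force: [2.3, 1.9, 5.8]
grip_width: 0.0129
grip_force: 21.3
```

```bash
python3 st.py 3
```

```text
18.55 phi -83.56 r 0.02965 Frad -1.43 Ftan 2.65 [2.6 3.1 2.3] Fz 5.9 trk 14.64 0.871
```

Call:
arm_command --moves '[{"linear":[-0.0004,0,0],"roll":0},{"linear":[-0.0004,0,0],"roll":0}]'

```text
clock: 18.8
ee_pos: [0.4174, -0.3275, 0.084]
eef_rot: [0.001, 0.83, 0.558, 0.001]
force: [2.6, 1.7, 5.5]
grip_width: 0.0133
grip_force: 21.3
```

```bash
python3 st.py 3
```

```text
18.95 phi -84.31 r 0.02965 Frad -1.83 Ftan 3.09 [3.3 3.  3. ] Fz 5.6 trk 14.67 0.868
```

Call:
arm_command --moves '[{"linear":[0,0,0],"roll":0}]'

```text
clock: 19.08
ee_pos: [0.4174, -0.3275, 0.0841]
eef_rot: [0.001, 0.83, 0.558, 0.001]
force: [1.7, 1.9, 5.7]
grip_width: 0.0132
grip_force: 21.3
```

Call:
arm_command --moves '[{"linear":[0,0,0],"roll":0}]'

```text
clock: 19.2
ee_pos: [0.4174, -0.3275, 0.0841]
eef_rot: [0.001, 0.83, 0.558, 0.001]
force: [2.6, 1.3, 5.8]
grip_width: 0.0133
grip_force: 21.3
```

Call:
arm_command --moves '[{"linear":[0,0,0],"roll":0}]'

```text
clock: 19.32
ee_pos: [0.4174, -0.3275, 0.084]
eef_rot: [0.001, 0.83, 0.558, 0.001]
force: [1.4, 1.2, 5.1]
grip_width: 0.0131
grip_force: 21.3
```

Call:
arm_command --moves '[{"linear":[0,0,0],"roll":0}]'

```text
clock: 19.45
ee_pos: [0.4174, -0.3275, 0.084]
eef_rot: [0.001, 0.83, 0.558, 0.001]
force: [1.8, 1.4, 5.5]
grip_width: 0.0129
grip_force: 21.3
```

Call:
arm_command --moves '[{"linear":[-0.0004,0,0],"roll":0},{"linear":[-0.0004,0,0],"roll":0}]'

```text
clock: 19.7
ee_pos: [0.4171, -0.3275, 0.0841]
eef_rot: [0.001, 0.83, 0.558, 0.001]
force: [2.0, 1.8, 5.6]
grip_width: 0.0129
grip_force: 21.3
```

Call:
arm_command --moves '[{"linear":[0,0,0],"roll":0}]'

```text
clock: 19.82
ee_pos: [0.417, -0.3275, 0.084]
eef_rot: [0.001, 0.83, 0.558, 0.001]
force: [2.5, 0.9, 6.0]
grip_width: 0.0132
grip_force: 21.3
```

Call:
arm_command --moves '[{"linear":[0,0,0],"roll":0}]'

```text
clock: 19.95
ee_pos: [0.4171, -0.3275, 0.084]
eef_rot: [0.001, 0.83, 0.558, 0.001]
force: [2.0, 0.7, 5.6]
grip_width: 0.0129
grip_force: 21.3
```

```bash
python3 st.py 3
```

```text
20.1 phi -85.07 r 0.02964 Frad -0.97 Ftan 2.59 [2.3 3.5 1.9] Fz 5.4 trk 14.66 0.865
```

Call:
arm_command --moves '[{"linear":[-0.0004,0,0],"roll":0},{"linear":[-0.0004,0,0],"roll":0}]'

```text
clock: 20.35
ee_pos: [0.4167, -0.3276, 0.084]
eef_rot: [0.001, 0.83, 0.558, 0.001]
force: [2.7, 2.1, 6.1]
grip_width: 0.0131
grip_force: 21.3
```

Call:
arm_command --moves '[{"linear":[0,0,0],"roll":0}]'

```text
clock: 20.48
ee_pos: [0.4167, -0.3275, 0.0841]
eef_rot: [0.001, 0.83, 0.558, 0.001]
force: [3.0, 1.6, 5.2]
grip_width: 0.0132
grip_force: 21.3
```

Call:
arm_command --moves '[{"linear":[0,0,0],"roll":0}]'

```text
clock: 20.6
ee_pos: [0.4167, -0.3276, 0.084]
eef_rot: [0.001, 0.83, 0.558, 0.001]
force: [2.3, 2.2, 6.2]
grip_width: 0.013
grip_force: 21.3
```

```bash
python3 st.py 2
python3 - <<'E'
from h import *
g=cv2.cvtColor(save("side","pics/s10.png"),cv2.COLOR_RGB2GRAY)[240:280,250:300]
for r in (8,12,16,20,24,28): print(r,g[r,25:42].tolist())
E
```

```text
20.7 phi -85.82 r 0.02962 Frad -1.94 Ftan 2.19 [2.2 2.2] Fz 5.0 trk 14.64 0.863
8 [239, 201, 128, 97, 92, 95, 94, 94, 91, 77, 39, 11, 10, 12, 11, 9, 6]
12 [97, 95, 103, 102, 95, 98, 96, 94, 92, 92, 51, 10, 9, 9, 12, 8, 8]
16 [18, 15, 39, 87, 96, 101, 98, 94, 93, 93, 53, 12, 10, 11, 8, 10, 8]
20 [8, 9, 23, 90, 99, 98, 95, 92, 94, 93, 56, 19, 8, 11, 10, 11, 10]
24 [8, 8, 8, 81, 96, 92, 94, 94, 94, 92, 65, 28, 10, 10, 10, 12, 8]
28 [7, 10, 8, 65, 92, 95, 97, 96, 94, 93, 78, 39, 9, 10, 9, 10, 8]
```

Call:
arm_command --moves '[{"linear":[-0.0004,0,0],"roll":0},{"linear":[-0.0004,0,0],"roll":0}]'

```text
clock: 21.0
ee_pos: [0.4163, -0.3276, 0.084]
eef_rot: [0.001, 0.83, 0.558, 0.001]
force: [2.5, 1.0, 4.8]
grip_width: 0.0135
grip_force: 21.3
```

Call:
arm_command --moves '[{"linear":[0,0,0],"roll":0}]'

```text
clock: 21.12
ee_pos: [0.4163, -0.3275, 0.084]
eef_rot: [0.001, 0.83, 0.558, 0.001]
force: [3.1, 1.1, 5.4]
grip_width: 0.0134
grip_force: 21.3
```

Call:
arm_command --moves '[{"linear":[0,0,0],"roll":0}]'

```text
clock: 21.25
ee_pos: [0.4163, -0.3276, 0.0841]
eef_rot: [0.001, 0.83, 0.558, 0.001]
force: [3.5, 1.6, 5.0]
grip_width: 0.0125
grip_force: 21.3
```

```bash
python3 st.py 2
```

```text
21.35 phi -86.45 r 0.02964 Frad -1.33 Ftan 2.28 [2.7 1.9] Fz 5.4 trk 14.62 0.861
```

Call:
arm_command --moves '[{"linear":[-0.0003,0,0],"roll":0},{"linear":[-0.0003,0,0],"roll":0}]'

```text
clock: 21.6
ee_pos: [0.4162, -0.3276, 0.084]
eef_rot: [0.001, 0.83, 0.558, 0.001]
force: [3.2, 1.2, 5.4]
grip_width: 0.013
grip_force: 21.3
```

Call:
arm_command --moves '[{"linear":[0,0,0],"roll":0}]'

```text
clock: 21.72
ee_pos: [0.4162, -0.3276, 0.0841]
eef_rot: [0.001, 0.83, 0.558, 0.001]
force: [3.2, 2.3, 6.4]
grip_width: 0.0132
grip_force: 21.3
```

Call:
arm_command --moves '[{"linear":[0,0,0],"roll":0}]'

```text
clock: 21.85
ee_pos: [0.4162, -0.3276, 0.0841]
eef_rot: [0.001, 0.83, 0.558, 0.001]
force: [2.4, 1.2, 5.0]
grip_width: 0.013
grip_force: 21.3
```

```bash
python3 st.py 3
```

```text
22.0 phi -86.74 r 0.02961 Frad -1.57 Ftan 3.08 [2.7 3.4 3.1] Fz 5.9 trk 14.61 0.861
```

Contact is showing: the hand advances only half the commanded step and the force is rising. One more small push.

Call:
arm_command --moves '[{"linear":[-0.0004,0,0],"roll":0},{"linear":[-0.0004,0,0],"roll":0}]'

```text
clock: 22.25
ee_pos: [0.4159, -0.3276, 0.084]
eef_rot: [0.001, 0.83, 0.558, 0.001]
force: [5.0, 1.2, 4.9]
grip_width: 0.0131
grip_force: 21.3
```

Call:
arm_command --moves '[{"linear":[0,0,0],"roll":0}]'

```text
clock: 22.38
ee_pos: [0.4159, -0.3276, 0.0841]
eef_rot: [0.001, 0.83, 0.558, 0.001]
force: [4.1, 1.6, 6.4]
grip_width: 0.0134
grip_force: 21.3
```

Call:
arm_command --moves '[{"linear":[0,0,0],"roll":0}]'

```text
clock: 22.5
ee_pos: [0.4159, -0.3276, 0.0841]
eef_rot: [0.001, 0.83, 0.558, 0.001]
force: [3.5, 2.7, 5.5]
grip_width: 0.013
grip_force: 21.3
```

```bash
python3 st.py 3
```

```text
22.65 phi -87.32 r 0.02964 Frad -1.47 Ftan 3.58 [4.5 3.3 2.9] Fz 5.2 trk 14.63 0.860
```

The blades are in contact at about 3.5 N (touch at measured φ = −86.4°). Now open by 14 mm of rack (3 mm play plus 11 mm of slit), then close to the 8 mm position.

```bash
python3 arc.py -90.5 -17 4.1
```

```text
{"linear":[0.0021,0.0001,0],"roll":0},{"linear":[0.0043,0.0003,0],"roll":0},{"linear":[0.0064,0.0006,0],"roll":0},{"linear":[0.0084,0.0011,0],"roll":0},{"linear":[0.0105,0.0018,0],"roll":0},{"linear":[0.0125,0.0026,0],"roll":0},{"linear":[0.0144,0.0035,0],"roll":0},{"linear":[0.0162,0.0046,0],"roll":0},{"linear":[0.0180,0.0058,0],"roll":0},{"linear":[0.0197,0.0071,0],"roll":0},{"linear":[0.0213,0.0086,0],"roll":0},{"linear":[0.0227,0.0101,0],"roll":0},{"linear":[0.0241,0.0118,0],"roll":0},{"linear":[0.0253,0.0135,0],"roll":0},{"linear":[0.0264,0.0153,0],"roll":0},{"linear":[0.0274,0.0172,0],"roll":0},{"linear":[0.0283,0.0192,0],"roll":0},{"linear":[0.0290,0.0212,0],"roll":0},
```

Call:
arm_command --moves '[{"linear":[0.0021,0.0001,0],"roll":0},{"linear":[0.0043,0.0003,0],"roll":0},{"linear":[0.0064,0.0006,0],"roll":0},{"linear":[0.0084,0.0011,0],"roll":0},{"linear":[0.0105,0.0018,0],"roll":0},{"linear":[0.0125,0.0026,0],"roll":0},{"linear":[0.0144,0.0035,0],"roll":0},{"linear":[0.0162,0.0046,0],"roll":0},{"linear":[0.018,0.0058,0],"roll":0},{"linear":[0.0197,0.0071,0],"roll":0},{"linear":[0.0213,0.0086,0],"roll":0},{"linear":[0.0227,0.0101,0],"roll":0},{"linear":[0.0241,0.0118,0],"roll":0},{"linear":[0.0253,0.0135,0],"roll":0},{"linear":[0.0264,0.0153,0],"roll":0},{"linear":[0.0274,0.0172,0],"roll":0},{"linear":[0.0283,0.0192,0],"roll":0},{"linear":[0.029,0.0212,0],"roll":0},{"linear":[0.029,0.0212,0],"roll":0}]'

```text
clock: 25.02
ee_pos: [0.4432, -0.307, 0.084]
eef_rot: [0.001, 0.83, 0.558, -0.001]
force: [-1.2, -2.0, 8.5]
grip_width: 0.0131
grip_force: 21.4
```

```bash
sed -i 's/A=np.array(\[.4145,-.298\])/A=np.array([.41462,-.29763])/' st.py; python3 st.py 2; python3 arc.py -18 -48 4
```

```text
25.125 phi -18.24 r 0.03008 Frad -0.40 Ftan -1.12 [-0.6 -1.6] Fz 7.1 trk 9.38 0.978
{"linear":[-0.0007,-0.0018,0],"roll":0},{"linear":[-0.0015,-0.0036,0],"roll":0},{"linear":[-0.0024,-0.0054,0],"roll":0},{"linear":[-0.0034,-0.0071,0],"roll":0},{"linear":[-0.0045,-0.0087,0],"roll":0},{"linear":[-0.0057,-0.0102,0],"roll":0},{"linear":[-0.0070,-0.0117,0],"roll":0},{"linear":[-0.0085,-0.0130,0],"roll":0},
```

Call:
arm_command --moves '[{"linear":[-0.0007,-0.0018,0],"roll":0},{"linear":[-0.0015,-0.0036,0],"roll":0},{"linear":[-0.0024,-0.0054,0],"roll":0},{"linear":[-0.0034,-0.0071,0],"roll":0},{"linear":[-0.0045,-0.0087,0],"roll":0},{"linear":[-0.0057,-0.0102,0],"roll":0},{"linear":[-0.007,-0.0117,0],"roll":0},{"linear":[-0.0085,-0.013,0],"roll":0},{"linear":[-0.0085,-0.013,0],"roll":0}]'

```text
clock: 26.25
ee_pos: [0.4353, -0.3194, 0.084]
eef_rot: [0.001, 0.83, 0.558, 0.0]
force: [1.7, 1.8, 7.4]
grip_width: 0.0135
grip_force: 21.4
```

```bash
python3 st.py 2
```

```text
26.35 phi -46.34 r 0.03004 Frad -0.15 Ftan 1.29 [1.  1.6] Fz 6.9 trk 11.67 0.976
```

Call:
arm_command --moves '[{"linear":[-0.0004,-0.0004,0],"roll":0},{"linear":[-0.0008,-0.0007,0],"roll":0},{"linear":[-0.0008,-0.0007,0],"roll":0}]'

```text
clock: 26.72
ee_pos: [0.4347, -0.3199, 0.084]
eef_rot: [0.001, 0.83, 0.558, 0.001]
force: [1.4, 0.9, 6.4]
grip_width: 0.0134
grip_force: 21.4
```

```bash
python3 st.py 1
```

```text
26.775 phi -47.88 r 0.03000 Frad -0.12 Ftan 2.51 [2.5] Fz 6.8 trk 11.95 0.975
```

Call:
arm_command --moves '[{"linear":[0,0,0],"roll":0},{"linear":[0,0,0],"roll":0},{"linear":[0,0,0],"roll":0},{"linear":[0,0,0],"roll":0}]' --fingers 0.045

```text
clock: 27.28
ee_pos: [0.4338, -0.3197, 0.083]
eef_rot: [-0.0, 0.83, 0.558, -0.0]
force: [0.7, -0.1, 0.1]
grip_width: 0.0451
grip_force: 0.0
```

```bash
python3 st.py 2
```

```text
27.375 phi -49.01 r 0.02940 Frad 0.04 Ftan -0.29 [-0.3 -0.3] Fz 0.1 trk 11.95 0.975
```

Call:
arm_command --moves '[{"linear":[0,0,0.01],"roll":0},{"linear":[0,0,0.04],"roll":0},{"linear":[0,0,0.08],"roll":0},{"linear":[0,0,0.12],"roll":0},{"linear":[-0.03,-0.04,0.14],"roll":0},{"linear":[-0.06,-0.08,0.14],"roll":0},{"linear":[-0.09,-0.12,0.14],"roll":0},{"linear":[-0.12,-0.16,0.14],"roll":0},{"linear":[-0.15,-0.2,0.14],"roll":0},{"linear":[-0.17,-0.22,0.14],"roll":0},{"linear":[-0.17,-0.22,0.14],"roll":0},{"linear":[-0.17,-0.22,0.14],"roll":0}]'

```text
clock: 28.88
ee_pos: [0.2644, -0.5392, 0.2236]
eef_rot: [-0.0, 0.83, 0.558, 0.0]
force: [-0.3, 1.0, 0.8]
grip_width: 0.0453
grip_force: 0.0
```

```bash
python3 st.py 1
python3 - <<'E'
from h import *
a=save("top","pics/t9.png")[150:390,200:500,::-1]
cv2.imwrite("pics/c9.png",cv2.resize(a,(750,600),interpolation=3))
hsv=cv2.cvtColor(np.ascontiguousarray(a),cv2.COLOR_BGR2HSV)
m=((hsv[...,0]<8)|(hsv[...,0]>172))&(hsv[...,1]>150)&(hsv[...,2]>120);m[:120]=0;m[190:]=0
ys,xs=np.nonzero(m)
if len(xs):
    p=unproj("top",(xs.mean()+200,ys.mean()+150),.112);v=p[:2]-[.41462,-.29763];print("grip",p,np.hypot(*v),np.degrees(np.arctan2(v[1],v[0])))
for t in("objective","cube_red"): print(t,[np.round(d["point"],4) for d in place_of(t,"top")[:1]])
E
```

```text
28.925 phi -121.86 r 0.28406 Frad -0.10 Ftan -0.56 [-0.6] Fz -0.2 trk 11.95 0.975
grip [ 0.43441043 -0.31853826  0.112     ] 0.02878917617071908 -46.57329222326899
objective [array([ 0.5166, -0.2093, -0.0027])]
cube_red [array([ 0.4371, -0.2105,  0.0014])]
```

View pics/c9.png

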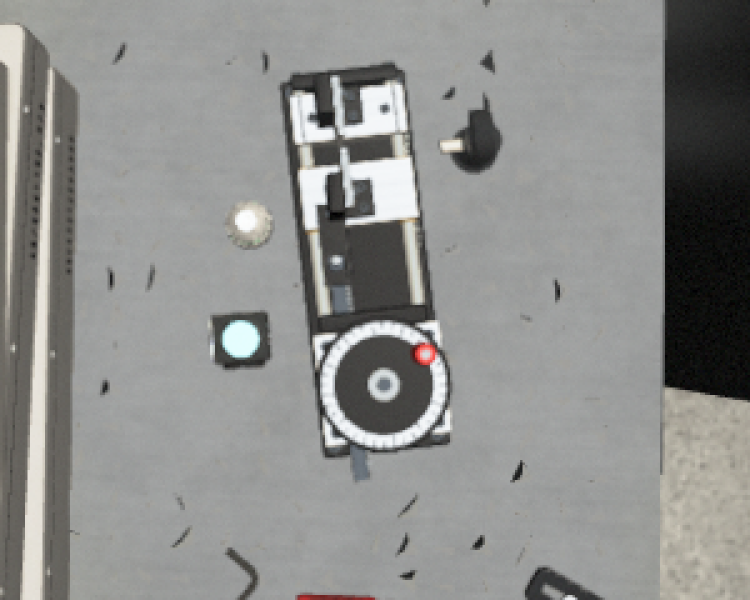

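Run:
```python
from h import *
for f in("top0","t9"):
    g=cv2.imread(f"pics/{f}.png",0)
    print(f);print(g[196:226,332:342])
print(proj("top",[.55,-.268,.112])-proj("top",[.54,-.2695,.112]))
```

```text
top0
[[ 27  54 178 218 219 162  74  85  90  94]
 [ 29  52 186 220 214 159  80  79  90  97]
 [ 29  59 187 220 214 164  89  68  66  59]
 [ 31  57 188 221 216 168  96  90  99  93]
 [ 93  81 144 199 213 190 176 196 202 201]
 [201 147  96 179 216 228 241 245 246 246]
 [245 195  95 177 231 234 239 245 245 245]
 [245 210 109 148 225 223 232 244 243 242]
 [243 215 123  84 100 150 219 229 221 212]
 [218 174 105  88  97 134 160 146 122 102]
 [110  93  78  86  94  87  84  86  87  83]
 [ 83  82  79  92  92  77  75  74  73  74]
 [ 69  70  73  87  80  70  66  65  68  68]
 [ 65  66  65  69  66  64  65  67  66  65]
 [ 65  68  65  64  67  69  67  69  66  69]
 [ 65  65  65  65  67  64  67  68  65  67]
 [ 63  66  66  65  65  67  66  68  65  67]
 [ 65  63  65  65  66  66  69  65  65  68]
 [ 65  65  66  66  65  64  64  67  66  66]
 [ 67  65  64  65  64  63  66  67  68  65]
 [ 62  63  64  63  62  63  85  83  66  63]
 [ 64  65  64  66  76 134 189 158  84  66]
 [ 64  63  61  67  78 188 235 203 105  66]
 [ 63  63  65  64  65 177 217 187 117  68]
 [ 64  64  62  61  63 176 219 208 141  62]
 [ 62  68  63  63  6
[... 815 characters left out ...]
 82 194 236 198 105  67  68]
 [ 67  62  67  65 172 217 188 117  68  69]
 [ 66  63  68  62 181 220 210 143  63  68]
 [ 64  65  65  62 185 223 219 160  66  70]
 [ 68  65  64  64 185 221 218 164  80  77]
 [ 69  84  94  84 172 216 215 190 172 183]
 [178 189 201 147 156 205 214 222 238 244]
 [243 244 245 192 148 199 214 225 240 244]
 [225 225 222 158  95 182 214 225 239 245]
 [111 114  94  67  59 173 217 226 241 245]
 [ 53  60  64  72  58 172 217 218 230 242]
 [ 56  59  66  70  56 174 218 218 198 208]
 [ 58  60  64  70  55 181 221 219 165 111]
 [ 60  60  67  71  55 190 226 217 164  89]
 [ 53  60  67  67  58 175 220 218 181 117]
 [ 58  63  68  70  64 117 190 218 195 142]]
[-0.84243486 -6.70703079]
```

The final top view shows the crank released, the arm clear, and the objective at (248, 223) and cube at (240, 338) unmoved. The blade profile gives a slit of about 7.6 mm ± 0.5, and the crank count from the touch point gives 8.1 mm. Both are within tolerance, so I'm signing off.

```bash
python3 -c "
from bench import *
print(sign_off())"
```

```text
the job is handed in; nothing more can be done
None
```

I closed the slit gently until the blades touched (about 3.5 N), then set it to about 8 mm with a closing last movement, let go of the crank, left the objective and cube where they stood, and handed the job in at about 29 s; no verdict came back.

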